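Return the rework tools to their shadow-foam tray

ROBOT

A 6-joint arm with a two-finger parallel gripper is mounted at the origin on a cart in front of the work surface, level with it; the furniture and walls round the work are solid. World frame = base frame: x ahead of the robot, y to its left, z up, the work surface at z = 0. Lengths are in m, angles in rad, forces in N, time in s.
With the tool pointing down it reaches from about 0.375 to 0.975 m from the base axis. Payload 3.8 kg.
Tool frame: the origin (TCP) lies between the finger pads; the fingertips stand 22 mm ahead of it and the grasp point (between the pads) lies 3 mm ahead of it; z points along the fingers, y is the direction in which the jaws open and shut (so a half turn about z gives the same grasp; the last joint's range is limited). The gripper opens to 85 mm and grips with 20 to 120 N. Pads are 22 mm wide; open, the fingers measure 114 mm over their backs; the gripper's body (76 mm by 85 mm) begins 54 mm behind the grasp point. The pads swing forward as they close: fully open they stand 13 mm farther back than shut.
Start: joints at [1.188, 0.264, 1.604, -0, 1.274, -0.037], TCP at [0.229, 0.635, 0.253] pointing down, gripper open.
Joint ranges: [-2.63, 2.63], [-0.94, 2.18], [0.31, 2.57], [-1.31, 4.45], [0, 2.66], [-2.55, 2.55]. Speed limits (rad/s): [2.57, 2.57, 3.14, 3.14, 3.14, 3.14].

INTERFACE

Orientations are given as a rotation vector (axis times angle).
In Python, from workcell import * gives the robot as it stands.
- The arm moves only by the tool step_arm, never from a script. Its argument "motion" is a list that holds one entry, the list of rows, each a list of 7 numbers: the finger opening in m, from 0 to 0.0854, then the shift along the world's x, y, z in m, then the turn, a rotation vector about the world's x, y, z in degrees. A call has exactly 8 rows; each row is the pose to reach, as a shift and turn from the pose measured when the call began; what a row does not reach only later rows make up. A row lasts 1/8 s, in which the tool goes at most 62.5 mm and 10.7 degrees, less where a joint would pass 70% of its speed; a pose out of reach is approached as far as the arm can. A call with a gripper value outside its range is refused whole. The fingers move at their own pace and stop on an object; "newtons" is the grip in N (left out, the last holds). Time passes only in rows, so rows that repeat a pose let the fingers close, or fill a call up. It gives the time, the measured TCP pose, the force and the opening at its end, in the units of the state.
- read_state(): the state, without advancing time (a new reading comes with each control period).
- read_camera(name): name is "scene" or "top"; returns (picture, depth): 384x512x3 uint8, blue, green, red; 384x512 float32, m along the optical axis (not along the pixel's ray), 0 where there is no reading.
- get_calibration(name): a dict with "K" (3x3 intrinsics, pixels), "world_from_camera" (4x4, takes a point from camera to world coordinates). Camera axes: x right, y down, z forward; pixel columns grow to the right and rows downward; lengths in m; the calibration is good to about 2 mm. A picture is of the moment at which its call begins. get_calibration takes no time and is no camera call.
- finish_job(): hands the job in, once; it reports no verdict.
Trained networks look in the newest picture that a camera, given by its name, has taken for a name from the list of things; names that differ only in an ending like _2 or _b are one class to them, and where a whole thing is asked for, a point or a joint stands for the part that bears it (a point fixed in the world has none). Each returns a list of dicts, best first, with "score" (0 to 1); they miss things now and then, are a little off and sometimes report something else, mostly with a low value. They report only what shows in the picture. A call takes as long as a camera call.
- spot_in(camera, thing): "xyz" ([x, y, z] in m, in the coordinates of the camera as it stood for that picture, good to about 4 mm: the middle of the surface that is visible of it).
- regions_of(camera, thing): "region" (384x512 bool, what is visible of it).
The state is a dict: "time": time; "q": joint angles; "joint_vel": joint speeds; "joint_torque": joint torques, N m; "tool_pos": TCP position; "tcp_rot": TCP orientation; "wrist_force": force on the tool from outside, world axes, zero at the start; "torque": the same for the moment, N m; "width": opening from 0.0 (shut) to 1.0 (fully open).
Only numpy, scipy, OpenCV 4.12 (cv2) and the standard library are available. Lean on these libraries where they do the work, as an engineer would, in place of code of your own. Each camera call takes 0.05 s, during which the arm holds its last target. There are 200 camera calls.

TASK

The rework job is done and its tool tray has to be complete again before sign-off: put the red screwdriver, the red side cutters, the brush and the white flux pen with the green cap each into the recess cut to its outline, lying flat and fully down on the recess floor, the way round the recess is cut. The torque key is already home: do not disturb it or the circuit boards lying behind the tray.

Things in the scene. Friction and masses are not known exactly. Their poses are not given: they have to be found in the camera images.
- driver_red: Red-handled screwdriver, 164 mm long, lying on the worktop. Origin: middle of its length, on its underside. y runs along it towards the handle end: red handle, 23 mm thick, from y = -4 to +82 mm; steel blade, 6 mm thick, 11 mm up, from y = -82 to -4. Grip the handle across x at y = +26 mm, near the centre of mass.
- side_cutter: Small side cutters with red sleeves, closed, 130 x 40 mm, 11 mm thick, lying flat. Origin: middle of the length, on the underside. y runs towards the handle ends: jaws, 20 mm wide, from y = -65 to -20 mm, then the sleeves to +65, spreading from 20 mm over both at y = 0 to 40 mm at y = +35. Grip across x over both sleeves at y = +20 mm (36 mm wide).
- dust_brush: Flat soft brush with a wooden handle, 138 mm long, 10 mm thick, lying flat. Origin: middle of the length, on the underside. y runs towards the handle end: bristles and ferrule, 26 mm wide, from y = -69 to -28 mm; handle tapering from 23 mm wide at y = -25 to 12 mm at y = +68. Grip the handle across x at y = +4 mm (20 mm wide).
- flux_pen: White pen with a green cap, 122 mm long, 12 mm wide, 14 mm high with its clip, lying on the worktop, clip up. Origin: middle of the length, on the underside; y along it. Grip across x at y = 0. Either way round will do in its recess.
- home_driver (a point): Home of the screwdriver: point on the floor of its recess where its own origin belongs; once home, its axes are parallel to these (z up, y along the recess). Floor 13 mm above the worktop; the finger channel crosses at y = +26 mm. The outline has 4 mm play at each side, 5 mm at each end: wide for the handle at the +y end, 15 mm for the blade at -y.
- home_cutter (a point): Home of the side cutters: point on the floor of its recess where its own origin belongs; once home, its axes are parallel to these (z up, y along the recess). Floor 19 mm above the worktop; the finger channel crosses at y = +20 mm. The outline has 4 mm play at each side, 5 mm at each end; 48 mm wide at the +y end for the sleeves.
- home_brush (a point): Home of the brush: point on the floor of its recess where its own origin belongs; once home, its axes are parallel to these (z up, y along the recess). Floor 20 mm above the worktop; the finger channel crosses at y = +4 mm. The outline has 4 mm play at each side, 5 mm at each end: 34 mm wide at the -y end for the bristles, narrowing to +y.
- home_pen (a point): Home of the flux pen: point on the floor of its recess where its own origin belongs; once home, its axes are parallel to these (z up, y along the recess). Floor 18 mm above the worktop; the finger channel crosses at y = 0 mm. A plain straight slot, 21 mm wide and 132 mm long.
- torque_key: Bystander: blue torque key, 90 mm, home in one of the tray's five foam modules (75 mm apart, side by side in any order; black tops 30 mm above the worktop, yellow in the cuts). A finger channel 36 mm wide, floor 8 mm above the worktop, runs across all modules under the tools, open at the tray's sides. Origin: middle of the key's underside, y towards its jaw.
- board_c: Bystander: green circuit board with black pin headers, 105 x 96 mm, 24 mm high, lying loose behind the tray; origin at the centre of its underside.

How it is judged:
By the outcome, as a careful person would: the job done as asked, in the order asked, and still so for the second after the job is handed in, with the robot touching nothing.
It also fails if it takes over 128 s, if anything falls off the work surface, if the arm or the gripper's body presses on something with over 40 N, if the wrist force passes 120 N, or if a joint passes its speed limit or range.

## Working session

There is one attempt and no reset: what is moved stays moved. The work goes in short steps, Python scripts to look and compute and a tool call to move; the robot and the scene stay as the last step left them, time stands still between calls to the robot, and variables do not carry over. Pictures are saved under pics/ and viewed, on a budget of 14 in all, crops included, one or two more only if the job needs it, and the job is handed in when it is done.

Besides the shell and the picture viewer there is one more tool, called by a JSON object that holds its "op" and its "data". step_arm: Moves the arm, as the interface text tells. Its arguments: {"type":"object","properties":{"motion":{"type":"array"},"newtons":{"type":"number"}},"required":["motion"]}

```bash
mkdir -p pics; ls; cat > h.py <<'E'
from workcell import *
import numpy as np, cv2
def cloud(name,depth):
    c=get_calibration(name);K=np.array(c["K"]);T=np.array(c["world_from_camera"])
    v,u=np.mgrid[0:384,0:512]
    P=np.stack([(u-K[0,2])/K[0,0]*depth,(v-K[1,2])/K[1,1]*depth,depth],-1)
    W=P@T[:3,:3].T+T[:3,3]; W[depth<=0]=np.nan
    return W
E
python3 - <<'E'
from h import *
s=read_state();print(s)
for n in("top","scene"):
    im,d=read_camera(n);cv2.imwrite(f"pics/{n}0.png",im);np.save(f"pics/{n}0.npy",d)
    c=get_calibration(n);print(n,np.round(c["K"],1).tolist(),np.round(c["world_from_camera"],3).tolist())
    W=cloud(n,d);print(np.nanmin(W,(0,1)),np.nanmax(W,(0,1)))
    T=np.array(c["world_from_camera"])
    for t in("driver_red","side_cutter","dust_brush","flux_pen","torque_key","board_c"):
        r=regions_of(n,t)
        for k in r[:2]:
            m=k["region"];w=np.nanmedian(W[m],0);v,u=np.where(m)
            print(n,t,round(k["score"],2),m.sum(),"px",int(u.mean()),int(v.mean()),"w",np.round(w,3))
E
```

```text
pics
{'time': 0.0, 'q': array([ 1.18811023e+00,  2.64782055e-01,  1.60538731e+00, -2.84334417e-05,
        1.27370834e+00, -3.68794896e-02]), 'joint_vel': array([ 1.30584673e-03, -6.40792473e-04, -4.47905650e-04,  6.12136230e-05,
        1.18505070e-03, -1.12614011e-03]), 'joint_torque': array([ 3.31015026e-04, -5.15122283e+01, -3.67320013e+01,  2.33948167e-04,
        1.30187921e-02, -1.53498871e-05]), 'tool_pos': array([0.22853376, 0.63440083, 0.25193532]), 'tcp_rot': array([-0.54039873, -3.09430744,  0.00351904]), 'wrist_force': array([ 1.07325164,  0.30231393, -0.80258089]), 'torque': array([ 0.02308249, -0.06499091,  0.06413387]), 'width': 1.0010055885030587}
top [[373.0, 0.0, 258.7], [0.0, 373.0, 186.0], [0.0, 0.0, 1.0]] [[-0.026, -0.992, 0.121, 0.504], [-0.999, 0.028, 0.02, -0.055], [-0.023, -0.12, -0.992, 1.015], [0.0, 0.0, 0.0, 1.0]]
[-0.20314511 -1.32585781 -0.80088997] [1.74859161 1.31993958 0.31782107]
top driver_red 0.62 288 px 200 201 w [0.582 0.126 0.019]
top dust_brush 0.73 397 px 205 251 w [0.456 0.113 0.008]
top dust_brush 0.16 1235 px 283 138 w [ 0.757 -0.107  0.00
[... 151 characters left out ...]
 [ 0.757 -0.107  0.001]
scene [[351.7, 0.0, 262.5], [0.0, 351.7, 188.2], [0.0, 0.0, 1.0]] [[-0.557, -0.618, 0.555, 0.082], [-0.83, 0.423, -0.363, 0.285], [-0.011, -0.663, -0.748, 0.734], [0.0, 0.0, 0.0, 1.0]]
[-0.00943987 -3.50534047 -0.80644289] [2.55517937 0.86892674 0.71101491]
scene driver_red 0.82 321 px 207 225 w [0.584 0.121 0.018]
scene side_cutter 0.62 409 px 155 246 w [0.611 0.255 0.007]
scene dust_brush 0.56 522 px 239 265 w [0.455 0.111 0.008]
scene flux_pen 0.72 310 px 185 300 w [0.444 0.25  0.01 ]
scene torque_key 0.43 147 px 322 204 w [ 0.47  -0.154  0.026]
scene torque_key 0.43 1362 px 357 174 w [ 0.507 -0.31   0.027]
scene board_c 0.65 758 px 248 156 w [ 0.753 -0.107  0.001]
```

View pics/top0.png

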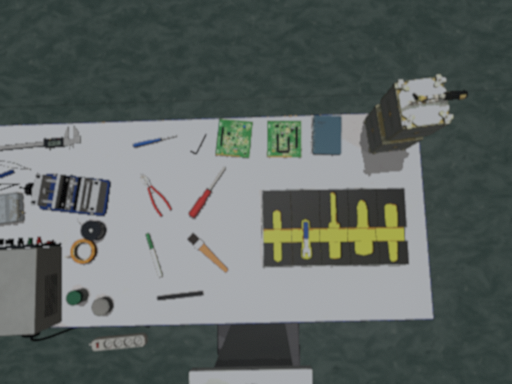

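View pics/scene0.png

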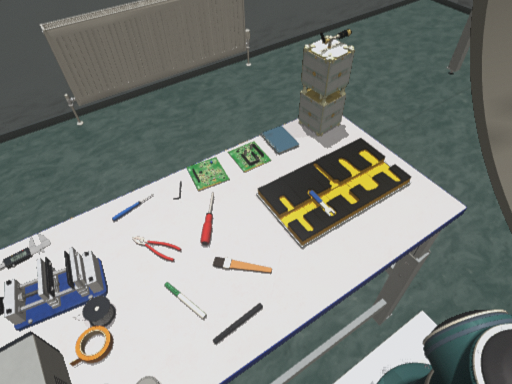

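```bash
cat >> h.py <<'E'
def ortho(name,im,z,x0,x1,y0,y1,s):
    """world patch at height z; row 0 = x1, col 0 = y1; s px per m"""
    c=get_calibration(name);K=np.array(c["K"]);T=np.linalg.inv(np.array(c["world_from_camera"]))
    h,w=int((x1-x0)*s),int((y1-y0)*s)
    r,q=np.mgrid[0:h,0:w]
    P=np.stack([x1-(r+.5)/s,y1-(q+.5)/s,np.full(r.shape,z)],-1)@T[:3,:3].T+T[:3,3]
    u=P[...,0]/P[...,2]*K[0,0]+K[0,2];v=P[...,1]/P[...,2]*K[1,1]+K[1,2]
    return cv2.remap(im,u.astype(np.float32),v.astype(np.float32),cv2.INTER_CUBIC)
E
python3 - <<'E'
from h import *
I={n:cv2.imread(f"pics/{n}0.png") for n in("top","scene")}
a=[ortho(n,I[n],.03,.40,.60,-.44,-.02,1500) for n in I]
def grid(o,x1,y1,s,st):
    for k in range(-10,20):
        c=int((y1-k*st)*s); r=int((x1-k*st)*s)
        if 0<=c<o.shape[1]: cv2.line(o,(c,0),(c,8),(0,0,255),1); cv2.putText(o,f"{k*st*1000:.0f}",(c+2,9),0,.33,(0,0,255),1)
        if 0<=r<o.shape[0]: cv2.line(o,(0,r),(8,r),(0,0,255),1); cv2.putText(o,f"{k*st*1000:.0f}",(9,r+4),0,.33,(0,0,255),1)
    return o
cv2.imwrite("pics/tray.png",np.vstack([grid(x,.60,-.02,1500,.05) for x in a]))
b=[]
for n in I:
    o=ortho(n,I[n],.006,.38,.70,.05,.31,1500)
    hsv=cv2.cvtColor(o,cv2.COLOR_BGR2HSV)
    m=((hsv[...,1]>60)|(hsv[...,2]<140)).astype(np.uint8)
    k,l,st,_=cv2.connectedComponentsWithStats(m)
    for i in range(1,k):
        if st[i,4]<800: continue
        r,q=np.where(l==i);P=np.c_[.70-(r+.5)/1500,.31-(q+.5)/1500]
        rc=cv2.minAreaRect((P*1000).astype(np.float32));w,v=np.linalg.eigh(np.cov(P.T));d=v[:,1]
        print(n,"mean",np.round(P.mean(0),4),"rect",np.round(rc[0],1),np.round(rc[1],1),"axis ang from x",round(np.degrees(np.arctan2(d[1],d[0])),1),"rgb",o[l==i].mean(0).astype(int)[::-1])
    b.append(grid(o,.70,.31,1500,.05))
cv2.imwrite("pics/tools.png",np.hstack(b))
E
```

```text
top mean [0.5939 0.1182] rect [613.7 104.1] [ 27.  165.1] axis ang from x 144.1 rgb [131  79  78]
top mean [0.5979 0.2433] rect [601.4 244.3] [99.3 41.6] axis ang from x -146.2 rgb [141  89  89]
top mean [0.4848 0.2625] rect [480.7 261.3] [58.6 14.8] axis ang from x -159.0 rgb [ 88 114  96]
top mean [0.4896 0.1457] rect [489.7 146. ] [26.9 26.9] axis ang from x 63.1 rgb [80 78 77]
top mean [0.4397 0.0942] rect [437.1  89.6] [95.1 20.4] axis ang from x 45.7 rgb [158 123  89]
scene mean [0.5899 0.1208] rect [610.4 105.9] [ 26.  160.3] axis ang from x 144.6 rgb [162  78  76]
scene mean [0.5984 0.2418] rect [602.9 243.4] [105.9  43.9] axis ang from x -146.9 rgb [170  90  87]
scene mean [0.4879 0.2639] rect [487.9 264.3] [43.9 12. ] axis ang from x -164.1 rgb [ 83 135  96]
scene mean [0.4509 0.1073] rect [447.7 106. ] [138.1  28.8] axis ang from x 46.3 rgb [168 130  96]
```

View pics/tray.png

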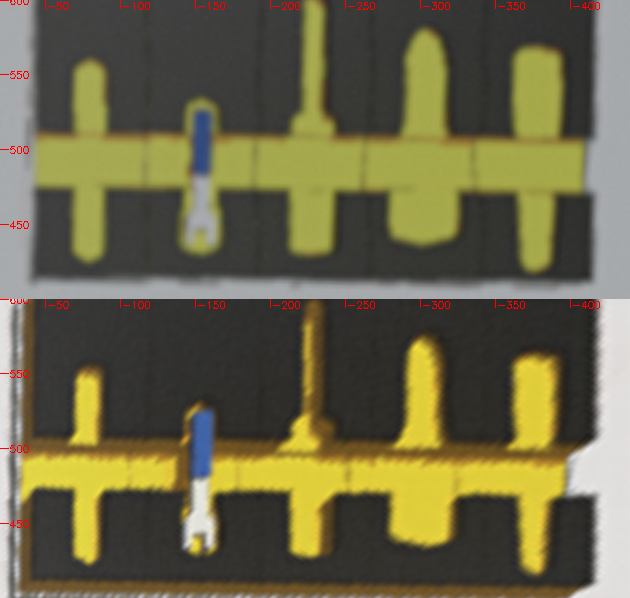

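View pics/tools.png

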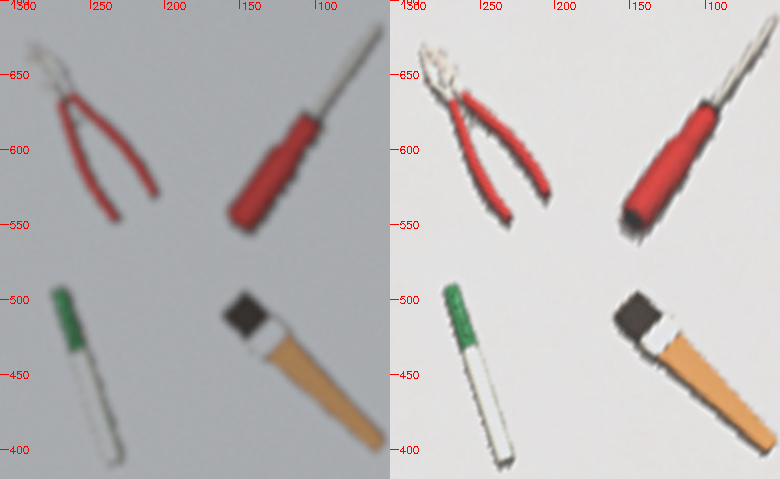

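```bash
python3 - <<'E'
from h import *
s=2000
for n in("top","scene"):
    im=cv2.imread(f"pics/{n}0.png");o=ortho(n,im,.03,.39,.62,-.44,-.02,s)
    yel=(o[...,2].astype(int)-o[...,0]>30)&(o[...,2]>(95 if n=="top" else 140))
    if n=="top": yel=o.max(2)>95
    X=lambda r:.62-(r+.5)/s
    Y=lambda c:-.02-(c+.5)/s
    g=o[...,2].astype(int)
    ce=[]
    for y in (-.055,-.10,-.112,-.125,-.18,-.19,-.20,-.26,-.27,-.335,-.345,-.395):
        c=int((-.02-y)*s); col=g[:,c]; e=yel[:,c]; r=np.where(e&(abs(X(np.arange(len(e)))-.491)<.03))[0]
        ce.append((y,X(r.min()),X(r.max())))
    ce=np.array(ce);mid=ce[:,1:].mean(1);p=np.polyfit(ce[:,0]+.225,mid,1)
    print(n,"chan width",np.round(np.median(ce[:,1]-ce[:,2])*1000,1),"mid at y=-.225:",round(p[1],4),"slope deg",round(np.degrees(p[0]),2), np.round((mid-np.polyval(p,ce[:,0]+.225))*1000,1))
    for nm,yc,rows in(("pen",-.075,[.545,.535,.46,.445]),("driver",-.225,[.59,.57,.55,.535,.46,.445]),("cutter",-.298,[.56,.54,.52,.46,.45]),("brush",-.372,[.555,.54,.52,.46,.44])):
        out=[]
        for x in rows:
            e=yel[int((.62-x)*s)];c=np.where(e&(abs(Y(np.arange(len(e)))-yc)<.034))[0]
            out.append((x,round((Y(c.min())+Y(c.max()))/2,4),round((c.max()-c.min())/s*1000)))
        c=int((-.02-yc)*s);r=np.where(yel[:,c])[0];r=r[(X(r)<.62)&(X(r)>.415)]
        print(n,nm,out,"ends",round(X(r.min()),4),round(X(r.max()),4))
E
```

```text
top chan width 37.5 mid at y=-.225: 0.4914 slope deg 0.65 [-0.3 -0.  -0.1  0.3  0.1  0.3 -0.1  0.3 -0.3  0.1 -0.  -0.2]
top pen [(0.545, np.float64(-0.0662), 50), (0.535, np.float64(-0.0662), 50), (0.46, np.float64(-0.0658), 49), (0.445, np.float64(-0.0658), 49)] ends 0.6198 0.4262
top driver [(0.59, np.float64(-0.2295), 14), (0.57, np.float64(-0.229), 14), (0.55, np.float64(-0.2288), 15), (0.535, np.float64(-0.2285), 14), (0.46, np.float64(-0.2278), 30), (0.445, np.float64(-0.2275), 30)] ends 0.6198 0.4292
top cutter [(0.56, np.float64(-0.3032), 27), (0.54, np.float64(-0.304), 26), (0.52, np.float64(-0.3032), 28), (0.46, np.float64(-0.3025), 48), (0.45, np.float64(-0.3025), 48)] ends 0.6198 0.4368
top brush [(0.555, np.float64(-0.378), 32), (0.54, np.float64(-0.3785), 34), (0.52, np.float64(-0.3783), 32), (0.46, np.float64(-0.3778), 24), (0.44, np.float64(-0.3773), 22)] ends 0.6198 0.4192
scene chan width 23.2 mid at y=-.225: 0.4837 slope deg 0.73 [ 0.1 -0.6 -0.2  0.5 -0.3  0.1  0.5 -0.  -0.1  0.2 -0.2 -0. ]
scene pen [(0.545, np.float64(-0.0785), 16), (0.535, np.float64(-0.0785), 16), (0.46, np.float64(-0.077), 16), (0.445, np.float64(-0.0775), 16)] ends 0.5512 0.4268Traceback (most recent call last):
  File "<stdin>", line 20, in <module>
    return umr_minimum(a, axis, None, out, keepdims, initial, where)
ValueError: zero-size array to reduction operation minimum which has no identity
```

{"op": "step_arm", "data": {"motion": [[[0.045,0.045,-0.06,0,0,0,-2],[0.045,0.09,-0.12,0,0,0,-4],[0.045,0.135,-0.18,0,0,0,-7],[0.045,0.18,-0.24,0,0,0,-9],[0.045,0.225,-0.3,-0.02,0,0,-11],[0.045,0.27,-0.36,-0.04,0,0,-13],[0.045,0.315,-0.42,-0.06,0,0,-14],[0.045,0.35,-0.46,-0.08,0,0,-16]]], "newtons": 30}}

```text
time: 1.7
tool_pos: [0.5276, 0.2396, 0.1983]
tcp_rot: [0.967, 2.988, 0.002]
wrist_force: [1.5, 0.2, -0.2]
width: 0.525
```

{"op": "step_arm", "data": {"motion": [[[0.045,0.025,-0.048,-0.01,0,0,0],[0.045,0.05,-0.095,-0.03,0,0,0],[0.045,0.063,-0.12,-0.06,0,0,0],[0.045,0.063,-0.12,-0.09,0,0,0],[0.045,0.063,-0.12,-0.12,0,0,0],[0.045,0.063,-0.12,-0.15,0,0,0],[0.045,0.063,-0.12,-0.16,0,0,0],[0.045,0.063,-0.12,-0.16,0,0,0]]]}}

```text
time: 2.7
tool_pos: [0.5902, 0.1196, 0.0379]
tcp_rot: [0.967, 2.989, 0.001]
wrist_force: [-0.3, 0.5, 0.2]
width: 0.527
```

```bash
python3 - <<'E'
from h import *
s=read_state();print(s["tool_pos"],s["tcp_rot"],s["wrist_force"],s["width"],s["time"])
n="scene";im,d=read_camera(n);o1=ortho(n,im,.01,.50,.70,.03,.28,1500)
cv2.imwrite("pics/g1.png",np.hstack([im[150:330,100:330].repeat(2,0).repeat(2,1)[:300],o1[:300]]))
E
```

```text
[0.59021091 0.11963962 0.037927  ] [9.67392207e-01 2.98862018e+00 1.25290874e-03] [-0.26890954  0.45004189  0.15391657] 0.52720553133848 2.7Traceback (most recent call last):
  File "<stdin>", line 4, in <module>
    return _nx.concatenate(arrs, 1, dtype=dtype, casting=casting)
           ~~~~~~~~~~~~~~~^^^^^^^^^^^^^^^^^^^^^^^^^^^^^^^^^^^^^^^
ValueError: all the input array dimensions except for the concatenation axis must match exactly, but along dimension 0, the array at index 0 has size 300 and the array at index 1 has size 299
```

{"op": "step_arm", "data": {"motion": [[[0.045,0,0,-0.006,0,0,0],[0.045,0,0,-0.01,0,0,0],[0.045,0,0,-0.01,0,0,0],[0.01,0,0,-0.01,0,0,0],[0.01,0,0,-0.01,0,0,0],[0.01,0,0,-0.01,0,0,0],[0.01,0,0,-0.01,0,0,0],[0.01,0,0,-0.01,0,0,0]]], "newtons": 30}}

```text
time: 3.75
tool_pos: [0.5914, 0.1198, 0.0293]
tcp_rot: [0.967, 2.986, 0.003]
wrist_force: [-0.2, 0.6, 1.8]
width: 0.262
```

```bash
python3 - <<'E'
from h import *
s=read_state();print(s["tool_pos"],s["wrist_force"],s["width"],s["time"])
n="scene";im,d=read_camera(n)
cv2.imwrite("pics/g1.png",cv2.resize(im[150:330,100:340],None,fx=3,fy=3,interpolation=cv2.INTER_CUBIC))
E
```

```text
[0.59142487 0.11984925 0.0293246 ] [-0.15733272  0.56283943  1.83031852] 0.2623815683654019 3.75
```

View pics/g1.png

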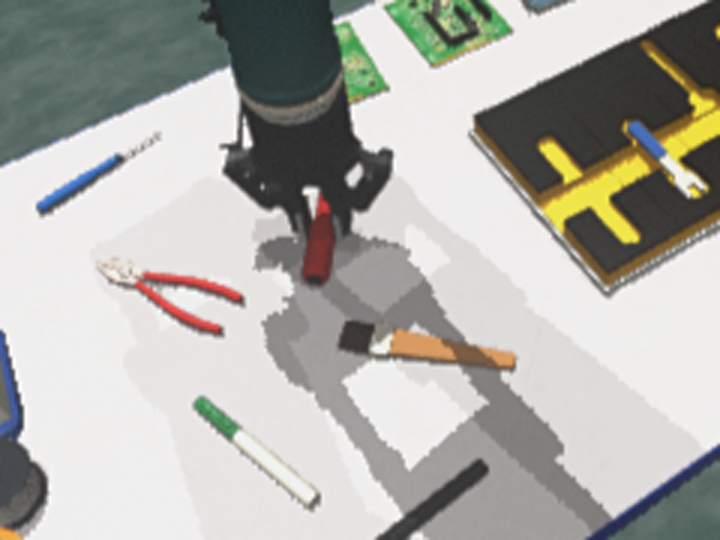

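{"op": "step_arm", "data": {"motion": [[[0.01,0,0,0.03,0,0,0],[0.01,0,-0.01,0.07,0,0,2],[0.01,-0.02,-0.06,0.09,0,0,9],[0.01,-0.04,-0.115,0.09,0,0,16],[0.01,-0.06,-0.175,0.09,0,0,23],[0.01,-0.08,-0.235,0.09,0,0,30],[0.01,-0.09,-0.295,0.08,0,0,35.2],[0.01,-0.1,-0.348,0.07,0,0,35.2]]]}}

```text
time: 4.8
tool_pos: [0.4905, -0.2301, 0.0991]
tcp_rot: [0.018, 3.139, 0.004]
wrist_force: [0.4, 0.4, -0.9]
width: 0.26
```

{"op": "step_arm", "data": {"motion": [[[0.01,0,0,0,0,0,0],[0.01,0,0,0,0,0,0],[0.01,0,0,0,0,0,0],[0.01,0,0,0,0,0,0],[0.01,0,0,0,0,0,0],[0.01,0,0,0,0,0,0],[0.01,0,0,0,0,0,0],[0.01,0,0,0,0,0,0]]]}}

```text
time: 5.8
tool_pos: [0.4906, -0.2301, 0.0991]
tcp_rot: [0.018, 3.139, 0.004]
wrist_force: [0.1, -0.1, -0.2]
width: 0.259
```

```bash
cat > hold.py <<'E'
import sys
from h import *
z,tag=float(sys.argv[1]),sys.argv[2]; yc=float(sys.argv[3])
out=[]
for n in("top","scene"):
    im,d=read_camera(n);cv2.imwrite(f"pics/raw_{tag}_{n}.png",im)
    o=ortho(n,im,z,.37,.64,yc-.08,yc+.08,2200)
    for k in range(37,64,1):
        r=int((.64-k/100)*2200);cv2.line(o,(0,r),(12 if k%5==0 else 5,r),(0,0,255),1)
        if k%5==0: cv2.putText(o,f"{k*10}",(14,r+4),0,.4,(0,0,255),1)
    for k in range(-8,9):
        c=int((.08-k/100)*2200);cv2.line(o,(c,0),(c,12 if k==0 else 5),(0,0,255),1)
    out.append(o)
cv2.imwrite(f"pics/{tag}.png",np.hstack(out))
E
python3 hold.py .0815 h1 -.2301
```

```text
(no output)
```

View pics/h1.png

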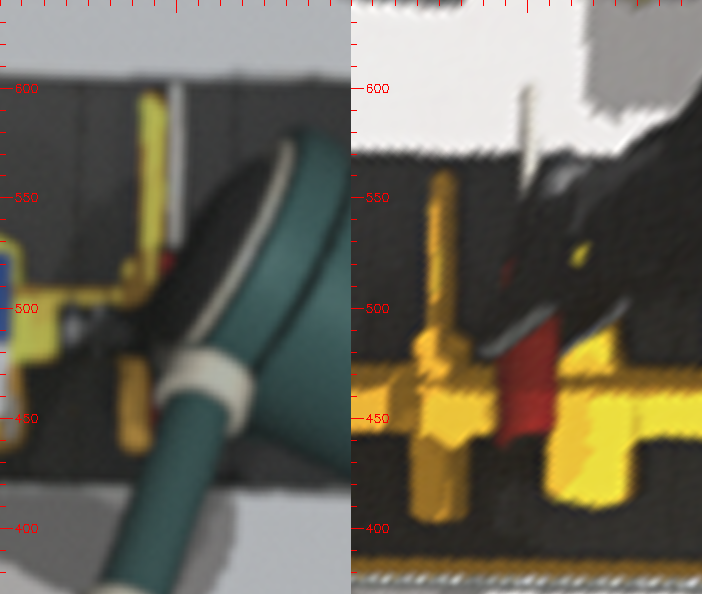

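{"op": "step_arm", "data": {"motion": [[[0.01,-0.0026,0.002,0,0,0,0],[0.01,-0.0026,0.002,-0.01,0,0,0],[0.01,-0.0026,0.002,-0.02,0,0,0],[0.01,-0.0026,0.002,-0.03,0,0,0],[0.01,-0.0026,0.002,-0.038,0,0,0],[0.01,-0.0026,0.002,-0.046,0,0,0],[0.01,-0.0026,0.002,-0.054,0,0,0],[0.01,-0.0026,0.002,-0.055,0,0,0]]]}}

```text
time: 6.9
tool_pos: [0.4877, -0.2284, 0.0435]
tcp_rot: [0.018, 3.14, 0.004]
wrist_force: [-1.1, -1.0, -0.4]
width: 0.253
```

{"op": "step_arm", "data": {"motion": [[[0.01,0,0,-0.001,0,0,0],[0.038,0,0,-0.001,0,0,0],[0.038,0,0,-0.001,0,0,0],[0.038,0,0,-0.001,0,0,0],[0.038,0,0,-0.001,0,0,0],[0.038,0,0,0.02,0,0,0],[0.038,0,0,0.06,0,0,0],[0.038,0,0,0.1,0,0,0]]]}}

```text
time: 7.9
tool_pos: [0.4873, -0.2281, 0.1442]
tcp_rot: [0.018, 3.141, 0.005]
wrist_force: [0.4, -0.2, 0.3]
width: 0.446
```

{"op": "step_arm", "data": {"motion": [[[0.06,0.013,0.06,0,0,0,4],[0.06,0.027,0.12,0,0,0,8],[0.06,0.042,0.18,0,0,0,12],[0.06,0.056,0.24,0,0,0,17],[0.06,0.07,0.3,0,0,0,22],[0.06,0.084,0.36,0,0,0,27],[0.06,0.098,0.42,0,0,0,32.7],[0.06,0.11,0.47,-0.03,0,0,32.7]]]}}

```text
time: 8.9
tool_pos: [0.6003, 0.2454, 0.1173]
tcp_rot: [-0.867, 3.012, 0.006]
wrist_force: [1.3, -0.5, -0.3]
width: 0.702
```

```bash
python3 hold.py .03 h2 -.2301; python3 - <<'E'
from h import *
s=read_state();print(s["tool_pos"],s["tcp_rot"])
_,d=read_camera("top");W=cloud("top",d)
m=(abs(W[...,1]+.228)<.07)&(abs(W[...,0]-.5)<.12)
for r in regions_of("top","driver_red")[:2]:
    k=r["region"]&m; print(r["score"],k.sum(),np.nanpercentile(W[k][:,2],[5,50,95]) if k.any() else "", np.nanmedian(W[k],0) if k.any() else "")
E
```

```text
[0.5957875  0.24608021 0.11060455] [ 0.87234093 -3.01386273 -0.00657853]
0.62 328 [0.02243257 0.03197296 0.03687841] [ 0.48483133 -0.22587289  0.03197296]
```

View pics/h2.png

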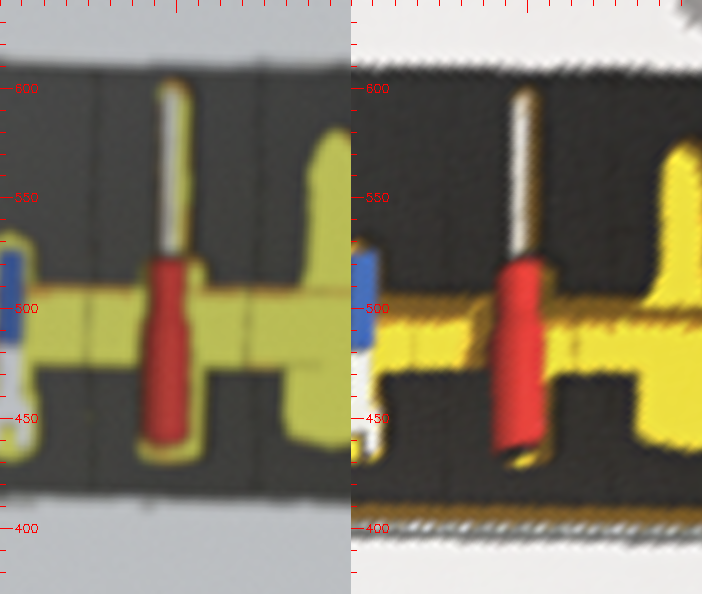

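{"op": "step_arm", "data": {"motion": [[[0.06,0.001,-0.004,-0.025,0,0,0],[0.06,0.001,-0.004,-0.05,0,0,0],[0.06,0.001,-0.004,-0.07,0,0,0],[0.06,0.001,-0.004,-0.08,0,0,0],[0.06,0.001,-0.004,-0.088,0,0,0],[0.06,0.001,-0.004,-0.088,0,0,0],[0.06,0.001,-0.004,-0.088,0,0,0],[0.06,0.001,-0.004,-0.088,0,0,0]]], "newtons": 40}}

```text
time: 10.1
tool_pos: [0.5978, 0.2387, 0.0255]
tcp_rot: [0.87, -3.017, -0.004]
wrist_force: [0.3, -0.6, 0.7]
width: 0.703
```

{"op": "step_arm", "data": {"motion": [[[0.025,0,0,0,0,0,0],[0.025,0,0,0,0,0,0],[0.025,0,0,0,0,0,0],[0.025,0,0,0,0,0,0],[0.025,0,0,0,0,0,0],[0.025,0,0,0,0,0,0],[0.025,0,0,0,0,0,0],[0.025,0,0,0,0,0,0]]]}}

```text
time: 11.1
tool_pos: [0.5981, 0.239, 0.0264]
tcp_rot: [0.87, -3.018, -0.004]
wrist_force: [-1.1, -0.5, 5.3]
width: 0.418
```

{"op": "step_arm", "data": {"motion": [[[0.05,0,0,0,0,0,0],[0.05,0,0,-0.002,0,0,0],[0.05,0,0,-0.005,0,0,0],[0.05,0,0,-0.005,0,0,0],[0.025,0,0,-0.005,0,0,0],[0.025,0,0,-0.005,0,0,0],[0.025,0,0,-0.005,0,0,0],[0.025,0,0,-0.005,0,0,0]]]}}

```text
time: 12.1
tool_pos: [0.5981, 0.239, 0.0214]
tcp_rot: [0.87, -3.018, -0.004]
wrist_force: [-1.5, -0.7, -0.1]
width: 0.432
```

{"op": "step_arm", "data": {"motion": [[[0.025,0,0,0,0,0,0],[0.025,0,0,0,0,0,0],[0.025,0,0,0.01,0,0,0],[0.025,0,0,0.02,0,0,0],[0.025,0,0,0.035,0,0,0],[0.025,0,0,0.05,0,0,0],[0.025,0,0,0.06,0,0,0],[0.025,0,0,0.06,0,0,0]]]}}

```text
time: 13.1
tool_pos: [0.5991, 0.2394, 0.0831]
tcp_rot: [-0.87, 3.017, 0.005]
wrist_force: [-0.3, 0.9, -1.1]
width: 0.43
```

```bash
python3 - <<'E'
from h import *
s=read_state();print(s["tool_pos"],s["wrist_force"],s["width"],s["time"])
n="scene";im,d=read_camera(n)
cv2.imwrite("pics/g2.png",cv2.resize(im[170:310,80:270],None,fx=3,fy=3,interpolation=cv2.INTER_CUBIC))
E
```

```text
[0.59910675 0.23936839 0.08314094] [-0.31985284  0.85834877 -1.10309576] 0.4303038674003406 13.1
```

View pics/g2.png

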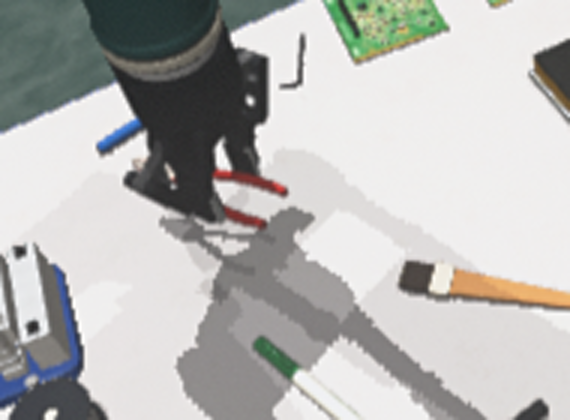

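{"op": "step_arm", "data": {"motion": [[[0.025,-0.01,-0.05,0.01,0,0,-3],[0.025,-0.02,-0.11,0.01,0,0,-8],[0.025,-0.033,-0.17,0.01,0,0,-13],[0.025,-0.046,-0.23,0.01,0,0,-18],[0.025,-0.058,-0.29,0.01,0,0,-23],[0.025,-0.07,-0.35,0.01,0,0,-28],[0.025,-0.082,-0.41,0.01,0,0,-32.9],[0.025,-0.094,-0.47,0.01,0,0,-32.9]]]}}

```text
time: 14.15
tool_pos: [0.5033, -0.2325, 0.0915]
tcp_rot: [0.021, 3.141, 0.005]
wrist_force: [1.8, -0.6, -0.7]
width: 0.431
```

```bash
python3 - <<'E'
from h import *
s=read_state();print(s["tool_pos"],s["tcp_rot"],s["width"])
E
```

```text
[ 0.50327004 -0.23247939  0.09151098] [0.02100624 3.14121345 0.00487115] 0.43098240265739257
```

{"op": "step_arm", "data": {"motion": [[[0.025,-0.007,-0.04,0,0,0,0],[0.025,-0.0128,-0.0705,0,0,0,0],[0.025,-0.0128,-0.0705,0,0,0,0],[0.025,-0.0128,-0.0705,0,0,0,0],[0.025,-0.0128,-0.0705,0,0,0,0],[0.025,-0.0128,-0.0705,0,0,0,0],[0.025,-0.0128,-0.0705,0,0,0,0],[0.025,-0.0128,-0.0705,0,0,0,0]]]}}

```text
time: 15.15
tool_pos: [0.4907, -0.3027, 0.0916]
tcp_rot: [0.02, 3.141, 0.005]
wrist_force: [-0.3, 0.3, -1.5]
width: 0.43
```

```bash
python3 hold.py .077 h3 -.303
```

```text
(no output)
```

View pics/h3.png

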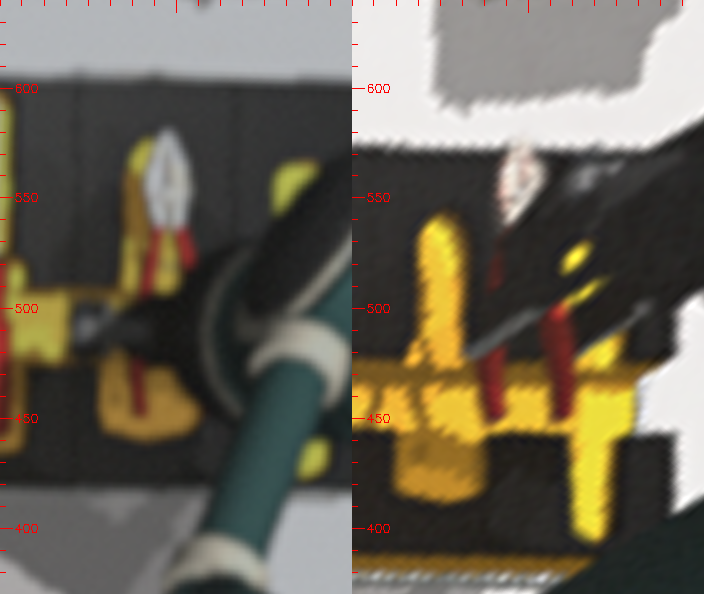

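{"op": "step_arm", "data": {"motion": [[[0.025,-0.0047,-0.0013,0,0,0,-2.3],[0.025,-0.0047,-0.0013,-0.01,0,0,-2.3],[0.025,-0.0047,-0.0013,-0.02,0,0,-2.3],[0.025,-0.0047,-0.0013,-0.028,0,0,-2.3],[0.025,-0.0047,-0.0013,-0.035,0,0,-2.3],[0.025,-0.0047,-0.0013,-0.042,0,0,-2.3],[0.025,-0.0047,-0.0013,-0.049,0,0,-2.3],[0.025,-0.0047,-0.0013,-0.05,0,0,-2.3]]]}}

```text
time: 16.25
tool_pos: [0.4855, -0.3039, 0.0408]
tcp_rot: [-0.084, -3.14, -0.006]
wrist_force: [-0.5, 0.2, -0.3]
width: 0.429
```

{"op": "step_arm", "data": {"motion": [[[0.025,0,0,0,0,0,0],[0.052,0,0,0,0,0,0],[0.052,0,0,0,0,0,0],[0.052,0,0,0,0,0,0],[0.052,0,0,0,0,0,0],[0.052,0,0,0.02,0,0,0],[0.052,0,0,0.06,0,0,0],[0.052,0,0,0.1,0,0,0]]]}}

```text
time: 17.25
tool_pos: [0.4854, -0.3039, 0.1431]
tcp_rot: [-0.084, -3.14, -0.005]
wrist_force: [0.6, -0.3, 0.2]
width: 0.611
```

{"op": "step_arm", "data": {"motion": [[[0.045,-0.005,0.055,0,0,0,6],[0.045,-0.01,0.11,0,0,0,13],[0.045,-0.016,0.17,0,0,0,20],[0.045,-0.022,0.23,0,0,0,28],[0.045,-0.027,0.29,0,0,0,36],[0.045,-0.033,0.35,0,0,0,44],[0.045,-0.038,0.406,-0.02,0,0,50],[0.045,-0.038,0.406,-0.04,0,0,50]]]}}

```text
time: 18.25
tool_pos: [0.4477, 0.1058, 0.1048]
tcp_rot: [-1.261, 2.876, 0.004]
wrist_force: [0.3, -0.3, 0.2]
width: 0.523
```

```bash
python3 hold.py .03 h4 -.303; python3 - <<'E'
from h import *
s=read_state();print(s["tool_pos"],s["tcp_rot"])
_,d=read_camera("top");W=cloud("top",d)
for t in("driver_red","side_cutter"):
  for r in regions_of("top",t)[:2]:
    k=r["region"]; print(t,r["score"],k.sum(),np.nanpercentile(W[k][:,2],[5,50,95]),np.nanmedian(W[k],0))
E
```

```text
[0.44561946 0.10298315 0.10239311] [ 1.2536038  -2.87527873 -0.00532721]
driver_red 0.63 270 [0.02575058 0.0326549  0.03646577] [ 0.47710052 -0.22507432  0.0326549 ]
side_cutter 0.54 339 [0.01856239 0.02644046 0.03049615] [ 0.50849062 -0.30315421  0.02644046]
side_cutter 0.24 1852 [0.00668703 0.0284905  0.03198877] [ 0.51894353 -0.23418541  0.0284905 ]
```

View pics/h4.png

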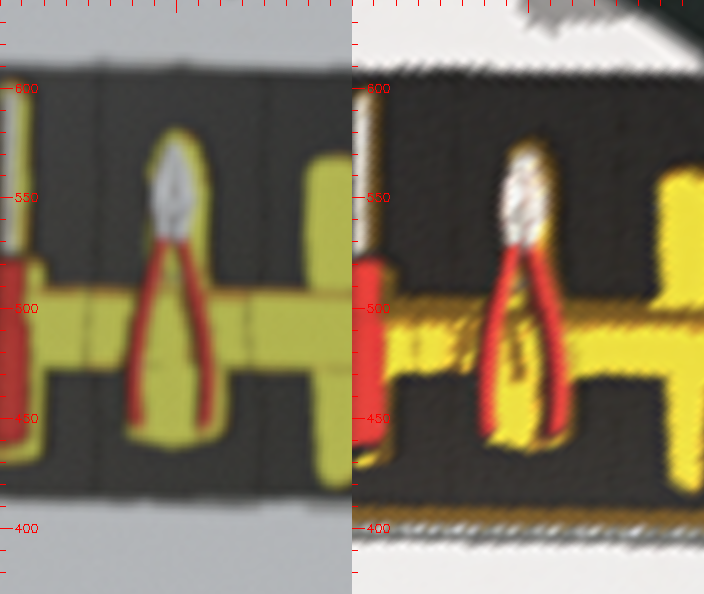

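{"op": "step_arm", "data": {"motion": [[[0.045,0.0014,-0.001,-0.02,0,0,0],[0.045,0.0014,-0.001,-0.04,0,0,0],[0.045,0.0014,-0.001,-0.058,0,0,0],[0.045,0.0014,-0.001,-0.07,0,0,0],[0.045,0.0014,-0.001,-0.076,0,0,0],[0.045,0.0014,-0.001,-0.079,0,0,0],[0.045,0.0014,-0.001,-0.079,0,0,0],[0.045,0.0014,-0.001,-0.079,0,0,0]]], "newtons": 30}}

```text
time: 19.5
tool_pos: [0.4499, 0.1009, 0.0258]
tcp_rot: [-1.25, 2.882, 0.003]
wrist_force: [1.2, -0.3, -0.2]
width: 0.522
```

{"op": "step_arm", "data": {"motion": [[[0.03,0,0,0,0,0,0],[0.01,0,0,0,0,0,0],[0.01,0,0,0,0,0,0],[0.01,0,0,0,0,0,0],[0.01,0,0,0,0,0,0],[0.01,0,0,0,0,0,0],[0.01,0,0,0,0,0,0],[0.01,0,0,0,0,0,0]]]}}

```text
time: 20.5
tool_pos: [0.4503, 0.101, 0.0263]
tcp_rot: [-1.25, 2.881, 0.003]
wrist_force: [-0.9, 0.5, 5.5]
width: 0.216
```

{"op": "step_arm", "data": {"motion": [[[0.035,0,0,0,0,0,0],[0.035,0,0,0,0,0,0],[0.035,0,0,-0.004,0,0,0],[0.035,0,0,-0.004,0,0,0],[0.01,0,0,-0.004,0,0,0],[0.01,0,0,-0.004,0,0,0],[0.01,0,0,-0.004,0,0,0],[0.01,0,0,-0.004,0,0,0]]]}}

```text
time: 21.5
tool_pos: [0.4504, 0.1011, 0.0224]
tcp_rot: [-1.25, 2.881, 0.003]
wrist_force: [-0.4, 0.1, 0.4]
width: 0.223
```

{"op": "step_arm", "data": {"motion": [[[0.01,0,0,0,0,0,0],[0.01,0,0,0,0,0,0],[0.01,0,0,0.015,0,0,0],[0.01,0,0,0.03,0,0,0],[0.01,0,0,0.045,0,0,0],[0.01,0,0,0.06,0,0,0],[0.01,0,0,0.07,0,0,0],[0.01,0,0,0.07,0,0,0]]]}}

```text
time: 22.5
tool_pos: [0.4512, 0.1012, 0.0936]
tcp_rot: [-1.249, 2.879, 0.002]
wrist_force: [0.7, -0.6, -0.3]
width: 0.222
```

{"op": "step_arm", "data": {"motion": [[[0.01,0.004,-0.055,0,0,0,-6],[0.01,0.009,-0.115,0,0,0,-13],[0.01,0.014,-0.175,0,0,0,-20],[0.01,0.019,-0.235,0,0,0,-27],[0.01,0.024,-0.295,0,0,0,-34],[0.01,0.029,-0.355,0,0,0,-41],[0.01,0.034,-0.415,0,0,0,-47.6],[0.01,0.0385,-0.47,0,0,0,-47.6]]]}}

```text
time: 23.5
tool_pos: [0.4891, -0.3707, 0.0926]
tcp_rot: [0.022, 3.139, 0.001]
wrist_force: [0.1, 1.1, -0.3]
width: 0.225
```

{"op": "step_arm", "data": {"motion": [[[0.01,0,-0.01,0,0,0,0],[0.01,0,-0.01,0,0,0,0],[0.01,0,-0.01,0,0,0,0],[0.01,0,-0.01,0,0,0,0],[0.01,0,-0.01,0,0,0,0],[0.01,0,-0.01,0,0,0,0],[0.01,0,-0.01,0,0,0,0],[0.01,0,-0.01,0,0,0,0]]]}}

```text
time: 24.5
tool_pos: [0.4891, -0.3807, 0.0927]
tcp_rot: [0.022, 3.139, 0.001]
wrist_force: [-0.1, 0.5, -0.1]
width: 0.224
```

```bash
python3 hold.py .079 h5 -.378
```

```text
(no output)
```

View pics/h5.png

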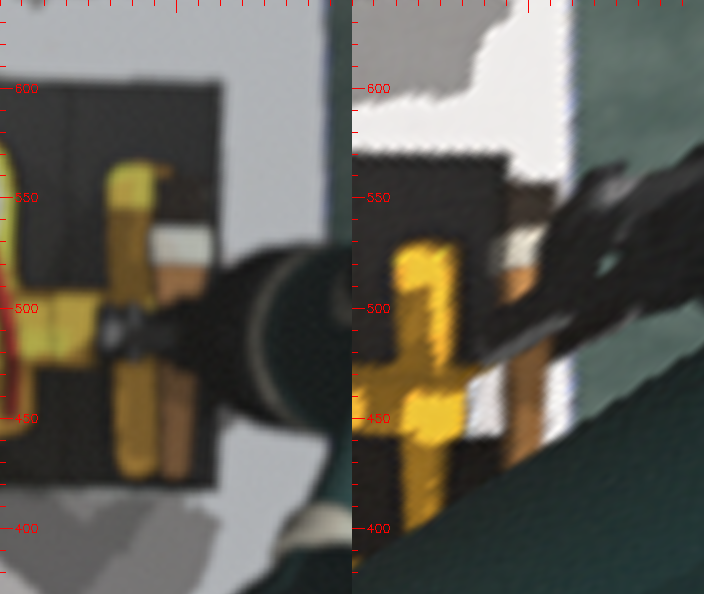

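{"op": "step_arm", "data": {"motion": [[[0.01,0.003,-0.0015,0,0,0,0.5],[0.01,0.003,-0.0015,-0.01,0,0,0.5],[0.01,0.003,-0.0015,-0.02,0,0,0.5],[0.01,0.003,-0.0015,-0.028,0,0,0.5],[0.01,0.003,-0.0015,-0.035,0,0,0.5],[0.01,0.003,-0.0015,-0.042,0,0,0.5],[0.01,0.003,-0.0015,-0.048,0,0,0.5],[0.01,0.003,-0.0015,-0.049,0,0,0.5]]]}}

```text
time: 25.6
tool_pos: [0.4918, -0.382, 0.043]
tcp_rot: [0.008, 3.139, 0.002]
wrist_force: [-0.4, -0.6, 0.6]
width: 0.222
```

{"op": "step_arm", "data": {"motion": [[[0.01,0,0,0,0,0,0],[0.036,0,0,0,0,0,0],[0.036,0,0,0,0,0,0],[0.036,0,0,0,0,0,0],[0.036,0,0,0,0,0,0],[0.036,0,0,0.02,0,0,0],[0.036,0,0,0.06,0,0,0],[0.036,0,0,0.1,0,0,0]]]}}

```text
time: 26.6
tool_pos: [0.4919, -0.3821, 0.1453]
tcp_rot: [0.008, 3.139, 0.002]
wrist_force: [0.1, -1.1, 0.3]
width: 0.42
```

{"op": "step_arm", "data": {"motion": [[[0.036,-0.004,0.06,0,0,0,2],[0.036,-0.008,0.12,0,0,0,4],[0.036,-0.012,0.18,0,0,0,6],[0.036,-0.016,0.24,0,0,0,8],[0.036,-0.02,0.3,0,0,0,10],[0.036,-0.024,0.36,0,0,0,12],[0.036,-0.028,0.42,0,0,0,14],[0.036,-0.032,0.48,0,0,0,16.6]]]}}

```text
time: 27.6
tool_pos: [0.4603, 0.0999, 0.1472]
tcp_rot: [-0.447, 3.104, 0.002]
wrist_force: [1.4, -0.1, -0.3]
width: 0.421
```

```bash
python3 hold.py .03 h6 -.36; python3 - <<'E'
from h import *
s=read_state();print(s["tool_pos"],s["tcp_rot"])
_,d=read_camera("top");W=cloud("top",d)
for t in("dust_brush","side_cutter"):
  for r in regions_of("top",t)[:1]:
    k=r["region"]; print(t,r["score"],k.sum(),np.nanpercentile(W[k][:,2],[5,50,95]),np.nanmedian(W[k],0))
E
```

```text
[0.45981537 0.10301201 0.14707864] [-0.45595762  3.1030501   0.00547006]
dust_brush 0.68 443 [0.01871994 0.0278054  0.03132405] [ 0.49904182 -0.37849983  0.0278054 ]
side_cutter 0.74 292 [0.02080077 0.02670951 0.03059095] [ 0.50478344 -0.30180705  0.02670951]
```

View pics/h6.png

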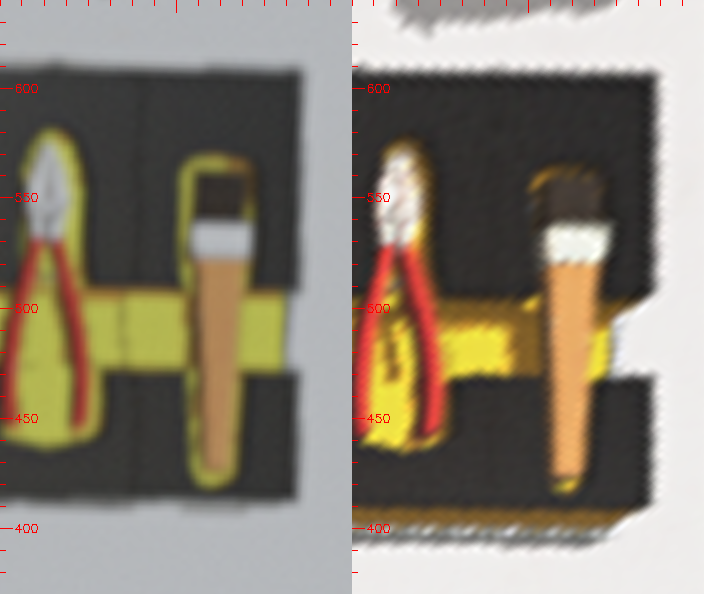

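{"op": "step_arm", "data": {"motion": [[[0.036,-0.004,0.055,0,0,0,0],[0.036,-0.008,0.11,0,0,0,0],[0.036,-0.01,0.1485,-0.02,0,0,0],[0.036,-0.01,0.1485,-0.05,0,0,0],[0.036,-0.01,0.1485,-0.08,0,0,0],[0.036,-0.01,0.1485,-0.1,0,0,0],[0.036,-0.01,0.1485,-0.105,0,0,0],[0.036,-0.01,0.1485,-0.105,0,0,0]]]}}

```text
time: 28.85
tool_pos: [0.451, 0.2455, 0.0416]
tcp_rot: [-0.444, 3.106, 0.001]
wrist_force: [0.9, 0.1, -0.1]
width: 0.422
```

```bash
python3 - <<'E'
from h import *
n="scene";im,d=read_camera(n);W=cloud(n,d)
o=ortho(n,im,.008,.37,.53,.17,.33,3500)
cv2.imwrite("pics/g3.png",o)
s=read_state();print(s["tool_pos"],s["tcp_rot"])
n="top";im,d=read_camera(n);W=cloud(n,d)
r=regions_of(n,"dust_brush")[0]["region"]
P=W[r]
for a in np.arange(.42,.57,.015):
    k=abs(P[:,0]-a)<.0075
    if k.any(): print(round(a,3),k.sum(),np.round(np.percentile(P[k,2],[25,50,75]),4))
E
```

```text
[0.45140124 0.24595035 0.04217071] [-4.44293170e-01  3.10476808e+00  2.01366497e-03]
0.435 29 [0.0261 0.0283 0.0296]
0.45 39 [0.0239 0.0267 0.0286]
0.465 46 [0.0243 0.0273 0.0287]
0.48 48 [0.0256 0.0269 0.0286]
0.495 54 [0.0257 0.0274 0.0293]
0.51 58 [0.0255 0.0277 0.0292]
0.525 59 [0.0276 0.0289 0.0302]
0.54 59 [0.0268 0.029  0.0301]
0.555 57 [0.0272 0.0283 0.0297]
```

View pics/g3.png

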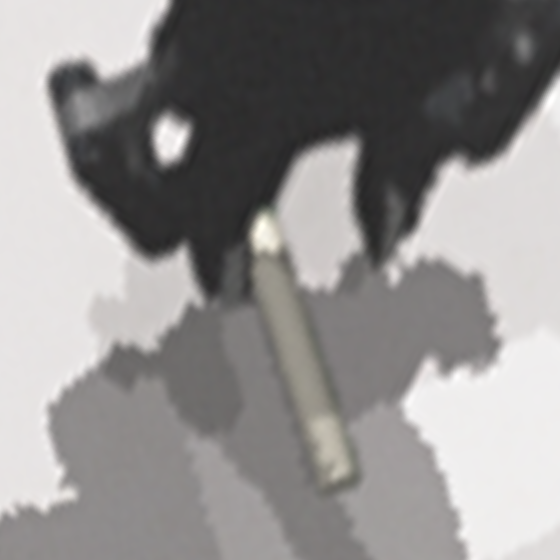

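{"op": "step_arm", "data": {"motion": [[[0.036,-0.0015,0.0055,0,0,0,0],[0.036,-0.0015,0.0055,-0.008,0,0,0],[0.036,-0.0015,0.0055,-0.018,0,0,0],[0.036,-0.0015,0.0055,-0.018,0,0,0],[0.005,-0.0015,0.0055,-0.018,0,0,0],[0.005,-0.0015,0.0055,-0.018,0,0,0],[0.005,-0.0015,0.0055,-0.018,0,0,0],[0.005,-0.0015,0.0055,-0.018,0,0,0]]], "newtons": 30}}

```text
time: 30.0
tool_pos: [0.4501, 0.252, 0.0247]
tcp_rot: [-0.445, 3.103, 0.003]
wrist_force: [-0.3, -0.3, -0.8]
width: 0.13
```

{"op": "step_arm", "data": {"motion": [[[0.005,0,0,0,0,0,0],[0.005,0,0,0,0,0,0],[0.005,0,0,0.015,0,0,0],[0.005,0,0,0.03,0,0,0],[0.005,0,0,0.045,0,0,0],[0.005,0,0,0.06,0,0,0],[0.005,0,0,0.07,0,0,0],[0.005,0,0,0.07,0,0,0]]]}}

```text
time: 31.0
tool_pos: [0.4509, 0.2524, 0.096]
tcp_rot: [-0.445, 3.101, 0.004]
wrist_force: [0.5, 0.2, -0.3]
width: 0.127
```

{"op": "step_arm", "data": {"motion": [[[0.005,0.006,-0.05,0,0,0,-3],[0.005,0.013,-0.105,0,0,0,-6],[0.005,0.02,-0.16,0,0,0,-9],[0.005,0.027,-0.215,0,0,0,-12],[0.005,0.034,-0.27,0,0,0,-15],[0.005,0.042,-0.332,0,0,0,-17],[0.005,0.042,-0.332,0,0,0,-17],[0.005,0.042,-0.332,0,0,0,-17]]]}}

```text
time: 32.0
tool_pos: [0.4921, -0.0794, 0.0952]
tcp_rot: [0.02, 3.134, 0.003]
wrist_force: [0.4, -0.1, 0.7]
width: 0.131
```

```bash
python3 hold.py .077 h7 -.08
```

```text
(no output)
```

View pics/h7.png

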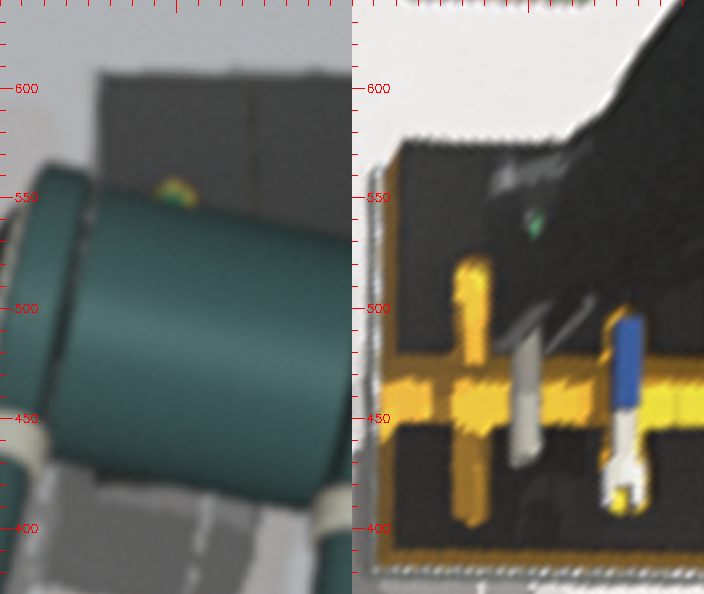

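{"op": "step_arm", "data": {"motion": [[[0.005,0.0007,0,0,0,0,0],[0.005,0.0007,0,-0.01,0,0,0],[0.005,0.0007,0,-0.02,0,0,0],[0.005,0.0007,0,-0.03,0,0,0],[0.005,0.0007,0,-0.038,0,0,0],[0.005,0.0007,0,-0.045,0,0,0],[0.005,0.0007,0,-0.051,0,0,0],[0.005,0.0007,0,-0.0515,0,0,0]]]}}

```text
time: 33.1
tool_pos: [0.4925, -0.0783, 0.0433]
tcp_rot: [0.016, 3.135, 0.003]
wrist_force: [-1.4, -0.5, -0.1]
width: 0.128
```

{"op": "step_arm", "data": {"motion": [[[0.005,0,0,0,0,0,0],[0.028,0,0,0,0,0,0],[0.028,0,0,0,0,0,0],[0.028,0,0,0,0,0,0],[0.028,0,0,0,0,0,0],[0.028,0,0,0.02,0,0,0],[0.028,0,0,0.06,0,0,0],[0.028,0,0,0.1,0,0,0]]]}}

```text
time: 34.1
tool_pos: [0.4921, -0.0782, 0.144]
tcp_rot: [0.016, 3.136, 0.004]
wrist_force: [0.3, 0.0, -0.1]
width: 0.326
```

{"op": "step_arm", "data": {"motion": [[[0.028,0,0.04,0.02,0,0,0],[0.028,0,0.1,0.02,0,0,0],[0.028,0,0.16,0.02,0,0,0],[0.028,0,0.22,0.02,0,0,0],[0.028,0,0.28,0.02,0,0,0],[0.028,0,0.34,0.02,0,0,0],[0.028,0,0.38,0.02,0,0,0],[0.028,0,0.4,0.02,0,0,0]]]}}

```text
time: 35.1
tool_pos: [0.4917, 0.3239, 0.1639]
tcp_rot: [0.013, 3.136, 0.004]
wrist_force: [0.6, -0.1, -0.8]
width: 0.325
```

```bash
python3 - <<'E'
from h import *
a=[]
for n in("top","scene"):
    im,d=read_camera(n);W=cloud(n,d)
    a.append(ortho(n,im,.03,.40,.61,-.44,-.02,1400))
    for t in("driver_red","side_cutter","dust_brush","flux_pen","torque_key","board_c"):
        for r in regions_of(n,t)[:1]:
            P=W[r["region"]];P=P[~np.isnan(P[:,0])]
            e=np.percentile(P[:,0],[15,85]); zs=[round(float(np.median(P[k,2])),4) for k in(P[:,0]<e[0],(P[:,0]>e[0])&(P[:,0]<e[1]),P[:,0]>e[1])]
            print(n,t,round(r["score"],2),len(P),np.round(np.median(P,0),4),"z near/mid/far",zs)
cv2.imwrite("pics/final.png",np.vstack(a))
E
```

```text
top driver_red 0.83 369 [ 0.4896 -0.2257  0.0313] z near/mid/far [0.0335, 0.0316, 0.0252]
top side_cutter 0.71 277 [ 0.5189 -0.3057  0.0267] z near/mid/far [0.0292, 0.0267, 0.0252]
top dust_brush 0.89 408 [ 0.5068 -0.3788  0.0283] z near/mid/far [0.028, 0.0284, 0.0278]
top flux_pen 0.7 224 [ 0.4884 -0.0771  0.0286] z near/mid/far [0.0282, 0.0285, 0.029]
top torque_key 0.5 164 [ 0.4851 -0.1541  0.0271] z near/mid/far [0.0255, 0.0275, 0.0284]
top board_c 0.6 1231 [ 0.7572 -0.1063  0.0014] z near/mid/far [0.0009, 0.0016, 0.0011]
scene driver_red 0.72 226 [ 0.4822 -0.2237  0.031 ] z near/mid/far [0.0313, 0.0322, 0.0259]
scene side_cutter 0.7 273 [ 0.4951 -0.307   0.0258] z near/mid/far [0.0273, 0.0259, 0.0251]
scene dust_brush 0.79 325 [ 0.4954 -0.3793  0.0277] z near/mid/far [0.0267, 0.0281, 0.0273]
scene flux_pen 0.73 208 [ 0.4874 -0.0762  0.0281] z near/mid/far [0.0283, 0.0281, 0.0279]
scene torque_key 0.64 180 [ 0.4802 -0.1549  0.0259] z near/mid/far [0.0249, 0.0258, 0.028]
scene board_c 0.8 777 [ 0.7514 -0.1061  0.0013] z near/mid/far [0.0008, 0.0015, 0.0007]
```

View pics/final.png

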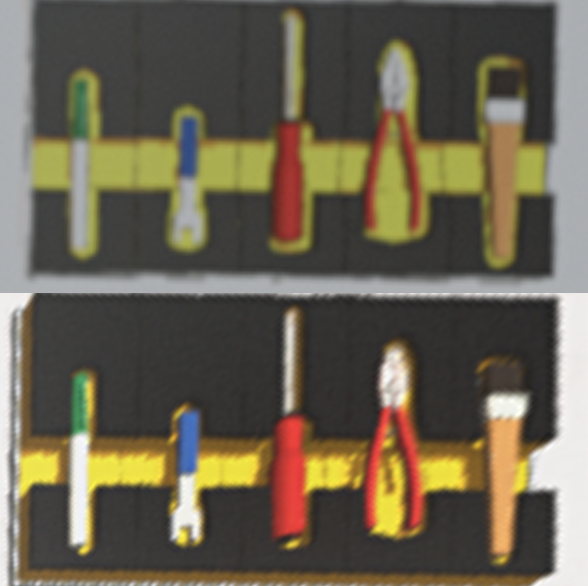

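```bash
python3 -c "
from workcell import *
s=read_state();print(s['time'],s['tool_pos'],abs(s['joint_vel']).max());print(finish_job())"
```

```text
35.8 [0.49219762 0.32147219 0.16410956] 0.005052922162562075
the job is handed in; nothing more can be done
None
```

The screwdriver, side cutters, brush and flux pen are each in their own recess, placed in that order. The job was handed in at 35.8 s with the arm clear of the tray.

- **Seating:** in the last pictures from both cameras every tool lies inside its outline, the right way round. Top heights fit tools on their recess floors: screwdriver handle about 36 mm, cutters about 30 mm. The brush and pen read about 28 mm along their whole length, which matches 30 mm with the cameras reading 1–2 mm low.
- **Forces and bystanders:** wrist readings stayed under about 6 N at the end of every move. The torque key and `board_c` showed no movement beyond picture noise (key height and y within 1 mm, board within 2 mm).
- **Disagreements:**
  - The two cameras differed by 2–3 mm along the recesses.
  - After release, the screwdriver and cutters sat about 2.5 mm further left than aimed, still within the play. I shifted the brush aim to allow for this.
  - The brush's bristle end sits close to the right wall of its recess, but it reads level with the handle.

I viewed 13 pictures.

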